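Torque the case bolt with the click wrench

ROBOT

A 6-joint arm with a two-finger parallel gripper is mounted at the origin on the work surface. World frame = base frame: x ahead of the robot, y to its left, z up, the work surface at z = 0. Lengths are in m, angles in rad, forces in N, time in s.
With the tool pointing down it reaches from about 0.35 to 0.775 m from the base axis. Payload 7.3 kg.
Tool frame: the origin (TCP) lies midway between the tips of the shut fingers; the grasp point (between the pads) lies 19 mm behind it (robot.grip_depth is the z of the grasp point in the tool frame, in m); z points along the fingers, y is the line along which they close (so a half turn about z gives the same grasp; the last joint's range is limited). The gripper opens to 92 mm and grips with 3 to 60 N. Pads are 19 mm wide; open, the fingers measure 130 mm over their backs; the gripper's body (75 mm by 190 mm) begins 47 mm behind the grasp point.
Start: joints at [-1.463, 0.342, 1.524, -0, 1.275, -0.146], TCP at [0.132, -0.508, 0.204] pointing down, gripper open.
Joint ranges: [-2.53, 2.53], [-0.77, 2.02], [0.04, 2.7], [-1, 4.14], [0.28, 2.66], [-3.11, 3.11]. Speed limits (rad/s): [2.57, 2.57, 3.14, 3.14, 3.14, 3.14].

INTERFACE

Orientations are given as [roll, pitch, yaw] about the fixed x, y, z axes, in that order (R = Rz(yaw) Ry(pitch) Rx(roll)).
In Python, from cell import robot, viewer gives the robot as it stands.
- The arm moves only by the tool step_arm, never from a script. Its argument "increments" is a list of rows, each an object with "delta_pos": the shift along the tool's x, y, z in cm, a list of three; "dr": the turn, a rotation vector about the tool's x, y, z in degrees, a list of three; "fingers": the closure, from -1 (fully open) to 1 (shut), so that 0 is half open. In form: [{"delta_pos": [tx, ty, tz], "dr": [wx, wy, wz], "fingers": fingers}, ...]. A call has exactly 5 rows; each row is the pose to reach, as a shift and turn from the pose commanded when the call began, along the tool's axes at that moment; what a row does not reach only later rows make up. A row lasts 1/8 s, in which the tool goes at most 62.5 mm and 10.7 degrees, less where a joint would pass 70% of its speed; a pose out of reach is approached as far as the arm can. A call with a gripper value outside its range is refused whole. The fingers move at their own pace and stop on an object; "newtons" is the grip in N (left out, the last holds). Time passes only in rows, so rows that repeat a pose let the fingers close, or fill a call up. It gives the time, the measured TCP pose, the force, the opening and the grip force at its end, in the units of the state.
- robot.observe(): the state, without advancing time (a new reading comes with each control period).
- viewer.read_camera(name): name is "scene" or "top" or "wrist"; returns the picture (400x640x3 uint8, red, green, blue); there is no depth.
- viewer.camera_params(name): a dict with "K" (3x3 intrinsics, pixels), "T" (4x4, takes a point from camera to world coordinates). Camera axes: x right, y down, z forward; pixel columns grow to the right and rows downward; lengths in m; the calibration is good to about 2 mm. A picture is of the moment at which its call begins: read the wrist's pose just before it. camera_params takes no time and is no camera call; for the wrist camera it gives the pose at the moment of the call.
- robot.hand_in(): hands the job in; it is judged then, once.
The state is a dict: "time": time; "qpos": joint angles; "qvel": joint speeds; "joint_efforts": joint torques, N m; "tool_pos": TCP position; "tool_rot": TCP orientation; "contact_force": force on the tool from outside, world axes, zero at the start; "torque": the same for the moment, N m; "opening": finger opening in m; "grip_force": force on a finger pad.
Only numpy, scipy, OpenCV 4.12 (cv2) and the standard library are available. Lean on these libraries where they do the work, as an engineer would, in place of code of your own. Each camera call takes 0.05 s, during which the arm holds its last target. There are 200 camera calls.

TASK

Take the orange click wrench from its wooden rest, fit its socket fully down over the big square-headed bolt on the green case, and tighten the bolt (clockwise seen from above) until the wrench's handle clicks, that is kinks over at its breakaway joint; stop at the click, do not force the handle on towards its end stop, and never pry the wrench crooked on the bolt. Then lift it straight off without loosening the bolt and lay it back in its rest as you found it, leaving the other things alone.

Things in the scene. Friction and masses are not known exactly. Their poses are not given: they have to be found in the camera images.
- grip (a point): Grasp point of the loose click wrench (about 0.37 kg): mid-height of its straight, level orange rubber handle, 110 mm from the socket's axis, near the centre of mass. Handle 22 mm wide, 16 mm high, orange from 65 to 220 mm from the socket's axis; x points along it towards the head, z up.
- socket (a point): Centre of the mouth of the dark square socket, open downward under the head, 33.5 mm below the handle's mid-height. Hole 30.4 mm square (about 0.08 rad yaw play each way on the bolt), flared to 36 mm at the mouth, 17 mm deep; 40 mm square outside. z up; x squarely through one side, away from the straight handle: it fits at the bolt's yaw plus any multiple of 90 degrees.
- handle (a joint): Breakaway joint on the socket's axis, rad: 0 = straight (preloaded spring), positive = handle kinked clockwise from above. Stays near 0 until the bolt torque reaches about 1.2 N m (11 N sideways at the grasp point), then yields (the click, past 0.1) with only 1 N m more per rad, up to an end stop at 0.45. Springs back when let off. The square head lies square to the handle when straight.
- bolt_top (a point): Centre of the flat top of the bright, oiled steel bolt head, 28 mm square, 18 mm high, on a grey plate in the middle of the case. z up; x squarely out through one side (red paint line). With the socket fully down its mouth is 17 mm below this point. The bolt turns with the socket against a friction that grows as it tightens.
- bolt (a joint): Turn of the bolt in rad, growing clockwise seen from above (tightening). It starts somewhere between -0.35 and 0; the value at which it is tight must be felt.
- case: Fixed green transit case with plywood lid, 240 x 200 x 82 mm, with an 85 mm square steel plate in the middle of the lid whose top is 86 mm above the table. Origin at the middle of its underside (the bolt's axis passes through it), x away from the carry handle.
- rest: Fixed wooden wrench rest: board 260 x 90 x 8 mm, two notched posts 12 mm thick, 48 mm towards the head and 62 mm the other way. Origin on the table under the grasp point of the lying wrench, x along the handle towards the head. The handle lies in the notches, about 31 mm wide at the bottom, flared upward; their cheeks rise to 53 mm above the table.
- rest_mid (a point): Where the grasp point of the wrench lies when it is in its rest: 43.5 mm above the rest's origin.
- jar: Loose glass jar with red lid, 52 mm across, 65 mm high, on the table between case and rest. Origin at the underside. Leave alone.
- tape: Loose yellow tape measure 62 x 34 x 58 mm on the table. Origin at the underside. Leave alone.
- washer: Loose steel washer 30 mm across, 5 mm thick, on the case's lid. Leave alone.
- pencil: Loose red carpenter's pencil 90 x 14 x 8 mm on the case's lid. Leave alone.
Not all that is in view belongs to the job. What is shaped like the part that bears grip but pink or white is not meant.

How it is judged:
By the outcome, as a careful person would: the job done as asked, in the order asked, and still so for the second after the job is handed in, with the robot touching nothing.
It also fails if it takes over 72 s, if anything falls off the work surface, if the arm or the gripper's body presses on something with over 40 N, if the wrist force passes 120 N, or if a joint passes its speed limit or range.

## Working session

There is one attempt and no reset: what is moved stays moved. The work goes in short steps, Python scripts to look and compute and a tool call to move; the robot and the scene stay as the last step left them, time stands still between calls to the robot, and variables do not carry over. Pictures are saved under pics/ and viewed, at most 10 in all, crops included, and the job is handed in when it is done.

Besides the shell and the picture viewer there is one more tool, called after "Call:" as name(argument=value, ...), one argument or row to a line, values as JSON. step_arm: Moves the arm, as the interface text tells. Its arguments: {"type":"object","properties":{"increments":{"type":"array"},"newtons":{"type":"number"}},"required":["increments"]}

```bash
mkdir -p pics
python3 - <<'E'
from cell import robot, viewer
import cv2,numpy as np
print(robot.observe()); print(robot.grip_depth)
for n in ["scene","top","wrist"]:
    p=viewer.camera_params(n); print(n,np.round(p["K"],1).tolist(),np.round(p["T"],4).tolist())
    cv2.imwrite(f"pics/{n}0.png",viewer.read_camera(n)[:,:,::-1])
E
```

```text
{'time': 0.0, 'qpos': array([-1.46300048e+00,  3.42749617e-01,  1.52501192e+00, -1.35687115e-05,
        1.27538376e+00, -1.45997436e-01]), 'qvel': array([-1.69791728e-03,  2.25342292e-04,  4.24969196e-04,  6.11331176e-04,
       -3.70492302e-05, -5.56044808e-04]), 'joint_efforts': array([ 2.95395446e-03, -4.31244206e+01, -2.44215006e+01,  7.19854049e-02,
        5.60346083e-02, -1.53154861e-04]), 'tool_pos': array([ 0.1317868 , -0.50773965,  0.2032328 ]), 'tool_rot': array([-3.14005464e+00, -2.13040498e-04,  2.53797084e-01]), 'contact_force': array([ 0.50392556, -0.62896379,  0.72108891]), 'torque': array([ 0.03478343, -0.01733461, -0.01604278]), 'grip_force': 0.0, 'opening': 0.0919868145003814}
-0.0188
scene [[364.8, 0.0, 318.9], [0.0, 364.8, 193.8], [0.0, 0.0, 1.0]] [[-0.0552, 0.7809, -0.6222, 1.1756], [0.9984, 0.0521, -0.0232, -0.0063], [0.0143, -0.6225, -0.7825, 0.9045], [0.0, 0.0, 0.0, 1.0]]
top [[495.6, 0.0, 321.5], [0.0, 495.6, 202.0], [0.0, 0.0, 1.0]] [[0.0033, -0.9832, 0.1824, 0.2687], [-1.0, -0.0042, -0.0045, -0.0392], [0.0052, -0.1824, -0.9832, 1.4416], [0.0, 0.0, 0.0, 1.0]]
wrist [[325.6, 0.0, 317.0], [0.0, 325.6, 195.8], [0.0, 0.0, 1.0]] [[0.251, -0.9369, -0.2434, 0.1964], [-0.968, -0.243, -0.063, -0.4913], [-0.0001, 0.2514, -0.9679, 0.3826], [0.0, 0.0, 0.0, 1.0]]
```

View pics/top0.png

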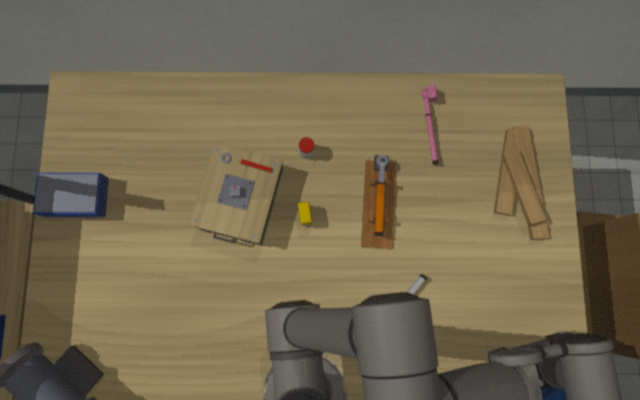

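View pics/scene0.png

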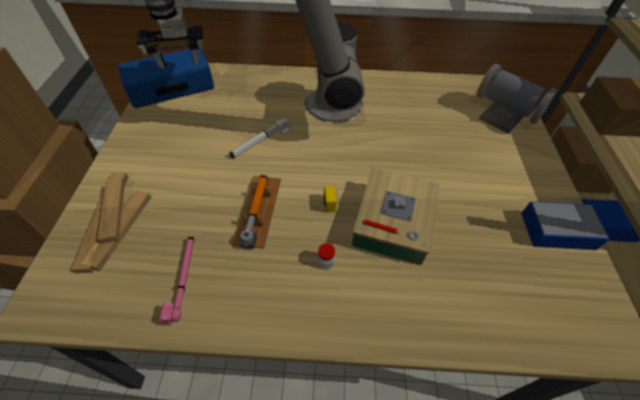

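Candidates, in top-image pixels: orange wrench on the wooden rest (380,200), pink lookalike (430,125) and white lookalike (405,295). I choose the orange one, with its head at (382,162) and tail at (379,232). The bolt is at (237,191), the jar at (307,147) and the tape at (305,213).

```bash
cat > h.py <<'E'
from cell import robot, viewer
import cv2,numpy as np
from scipy.spatial.transform import Rotation as R
def ray(n,uv,z,p=None):
    p=p or viewer.camera_params(n); K,T=np.array(p["K"]),np.array(p["T"])
    d=T[:3,:3]@np.linalg.solve(K,[uv[0],uv[1],1]); o=T[:3,3]
    return o+d*(z-o[2])/d[2]
def proj(n,X,p=None):
    p=p or viewer.camera_params(n); K,T=np.array(p["K"]),np.array(p["T"])
    c=K@(T[:3,:3].T@(np.array(X)-T[:3,3])); return c[:2]/c[2]
def pose():
    s=robot.observe(); return s["tool_pos"],R.from_euler("xyz",s["tool_rot"])
def togo(X,yaw,tp=None):
    "shift (cm, tool axes) and rotvec deg (tool axes) to a TCP pose pointing down"
    t,r=pose(); g=R.from_euler("xyz",[np.pi,0,yaw])
    return np.round(r.inv().apply(np.array(X)-t)*100,2),np.round((r.inv()*g).as_rotvec(degrees=True),2)
E
python3 - <<'E'
from h import *
im=cv2.imread("pics/top0.png")
c=im[140:255,185:405]; cv2.imwrite("pics/c0.png",cv2.resize(c,None,fx=3.6,fy=3.6,interpolation=cv2.INTER_CUBIC))
# orange handle
m=cv2.inRange(cv2.cvtColor(im,cv2.COLOR_BGR2HSV),(8,190,150),(18,255,255)); m[:, :365]=0;m[:,400:]=0
ys,xs=np.nonzero(m);P=np.array([ray("top",(x,y),.0515) for x,y in zip(xs,ys)])
u=np.linalg.svd(P-P.mean(0))[2][0]; u*=np.sign(u[0]);t=(P-P.mean(0))@u
print(len(xs),P.mean(0),u,t.min(),t.max(),np.arctan2(u[1],u[0]))
for k,v in dict(head=(382,161,.06),bolt=(237,191,.104),plate=(237,191.5,.086),jar=(306.5,145.5,.065),tape=(305,212,.058)).items(): print(k,ray("top",v[:2],v[2]))
E
```

```text
246 [ 0.50500321 -0.20966514  0.0515    ] [ 9.98365925e-01 -5.71443713e-02 -4.48204774e-17] -0.05856612890292557 0.06960229429334672 -0.05717551775451545
head [ 0.64601826 -0.21958771  0.06      ]
bolt [0.54678064 0.18737962 0.104     ]
plate [0.54909767 0.19038018 0.086     ]
jar [ 0.6898385 -0.0017926  0.065    ]
tape [0.49652548 0.00092411 0.058     ]
```

View pics/c0.png

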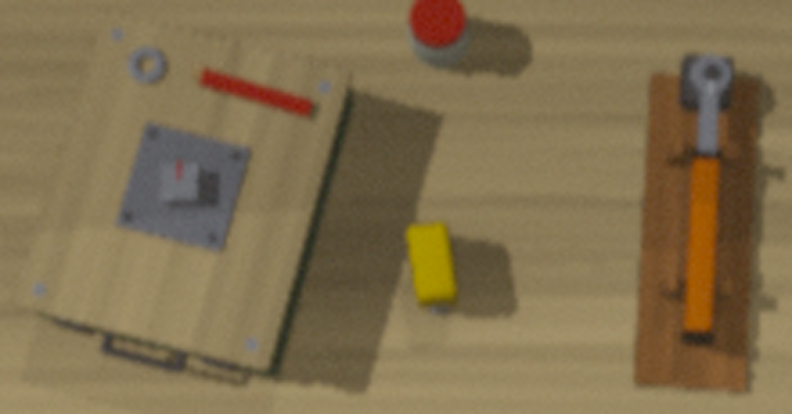

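The crop shows the orange wrench on the brown rest, head at crop (708,75) pointing away from the robot and black tail at (698,335). This matches the description. The bolt with its red line is at crop (180,182). I'll move to a hover over the wrench.

Run:
```python
from h import *
print(togo([.51,-.21,.22],.254), togo([.51,-.21,.22],.254+.9))
```

```text
(array([ 44.09, -19.34,  -1.63]), array([-0.06, -0.01, -0.01])) (array([ 44.09, -19.34,  -1.63]), array([-6.000e-02, -4.000e-02, -5.157e+01]))
```

Call:
step_arm(
  increments=[
    {"delta_pos": [5,-2.2,-1.6],"dr": [0,0,-10],"fingers": -1},
    {"delta_pos": [10,-4.4,-1.6],"dr": [0,0,-20],"fingers": -1},
    {"delta_pos": [15,-6.6,-1.6],"dr": [0,0,-30],"fingers": -1},
    {"delta_pos": [20,-8.8,-1.6],"dr": [0,0,-40],"fingers": -1},
    {"delta_pos": [25,-11,-1.6],"dr": [0,0,-50],"fingers": -1},
  ],
)

```text
time: 0.78
tool_pos: [0.3473, -0.3376, 0.2198]
tool_rot: [-3.142, 0.0, 1.132]
contact_force: [0.3, 0.3, -0.8]
opening: 0.0918
grip_force: 0.0
```

Run:
```python
from h import *
print(pose()[0],robot.observe()["tool_rot"],robot.observe()["qpos"],togo([.51,-.21,.22],3.084))
```

```text
[ 0.3473474  -0.33763419  0.21983134] [-3.14157490e+00  1.43545059e-05  1.13200728e+00] [-9.29584845e-01  2.54510348e-01  1.60336441e+00 -2.19272941e-05
  1.28372679e+00 -4.90789593e-01] (array([18.46,  9.3 , -0.02]), array([  -0.  ,   -0.  , -111.84]))
```

Call:
step_arm(
  increments=[
    {"delta_pos": [3.7,1.86,0],"dr": [0,0,-10],"fingers": -1},
    {"delta_pos": [7.4,3.7,0],"dr": [0,0,-20],"fingers": -1},
    {"delta_pos": [11.1,5.6,0],"dr": [0,0,-30],"fingers": -1},
    {"delta_pos": [14.8,7.4,0],"dr": [0,0,-40],"fingers": -1},
    {"delta_pos": [18.4,9.3,0],"dr": [0,0,-50],"fingers": -1},
  ],
)

```text
time: 1.4
tool_pos: [0.5101, -0.2117, 0.2196]
tool_rot: [-3.141, -0.0, 2.005]
contact_force: [-0.4, -0.5, 0.0]
opening: 0.0919
grip_force: 0.0
```

Call:
step_arm(
  increments=[
    {"delta_pos": [0,0,0],"dr": [0,0,-10],"fingers": -1},
    {"delta_pos": [0,0,0],"dr": [0,0,-20],"fingers": -1},
    {"delta_pos": [0,0,0],"dr": [0,0,-30],"fingers": -1},
    {"delta_pos": [0,0,0],"dr": [0,0,-40],"fingers": -1},
    {"delta_pos": [0,0,0],"dr": [0,0,-50],"fingers": -1},
  ],
)

```text
time: 2.02
tool_pos: [0.5091, -0.2127, 0.2196]
tool_rot: [3.141, -0.001, 2.878]
contact_force: [0.4, 0.2, 0.3]
opening: 0.0916
grip_force: 0.0
```

Call:
step_arm(
  increments=[
    {"delta_pos": [0,0,0],"dr": [0,0,-10],"fingers": -1},
    {"delta_pos": [0,0,0],"dr": [0,0,-12],"fingers": -1},
    {"delta_pos": [0,0,0],"dr": [0,0,-12],"fingers": -1},
    {"delta_pos": [0,0,0],"dr": [0,0,-12],"fingers": -1},
    {"delta_pos": [0,0,0],"dr": [0,0,-12],"fingers": -1},
  ],
)

```text
time: 2.65
tool_pos: [0.5093, -0.2128, 0.2199]
tool_rot: [-3.142, -0.0, 3.08]
contact_force: [1.1, 0.6, -0.2]
opening: 0.0919
grip_force: 0.0
```

Run:
```python
from h import *
import pickle
print(pose()[0],robot.observe()["tool_rot"],robot.observe()["qpos"])
p=viewer.camera_params("wrist"); im=viewer.read_camera("wrist")[:,:,::-1].copy()
pickle.dump(p,open("w1.pkl","wb")); cv2.imwrite("pics/w1.png",im)
m=cv2.inRange(cv2.cvtColor(im,cv2.COLOR_BGR2HSV),(8,190,120),(18,255,255))
ys,xs=np.nonzero(m);print(len(xs),xs.min(),xs.max(),ys.min(),ys.max())
P=np.array([ray("wrist",(x,y),.0515,p) for x,y in zip(xs,ys)])
u=np.linalg.svd(P-P.mean(0),full_matrices=False)[2][0]; u*=np.sign(u[0]);t=(P-P.mean(0))@u
print(P.mean(0),u,t.min(),t.max(),np.arctan2(u[1],u[0]))
print("yaw",np.arctan2(u[1],u[0]),"front end",P.mean(0)+u*t.max(), "grip est", P.mean(0)+u*(t.max()-.045))
```

```text
[ 0.5092692  -0.21277328  0.21989282] [-3.14153363e+00 -1.85823628e-05  3.08019073e+00] [-5.34588458e-01  3.80002521e-01  1.42190822e+00 -6.26708041e-05
  1.33967156e+00 -2.04396850e+00]
2636 308 329 113 237
[ 0.50848187 -0.21191403  0.0515    ] [ 9.97940357e-01 -6.41486066e-02 -7.63012720e-18] -0.065183206412171 0.07196924368631331 -0.06419268394538807
yaw -0.06419268394538807 front end [ 0.58030288 -0.21653076  0.0515    ] grip est [ 0.53539557 -0.21364407  0.0515    ]
```

View pics/w1.png

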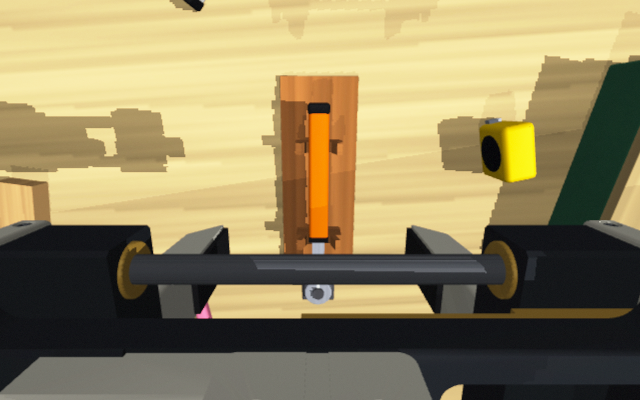

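The wrist view shows the handle between the fingers from (318,113) to (318,241), the head boss at (318,293), and the rest's posts at rows about 146 and 232.

Run:
```python
from h import *
import pickle
p=pickle.load(open("w1.pkl","rb"))
for n,uv,z in [("boss",(318,293),.06),("boss",(318,293),.055),("postR",(318,146),.053),("postF",(318,232),.053),("capend",(318,103),.0515),("ring",(317,241),.0515),("boardend",(318,76),.008)]: print(n,z,ray("wrist",uv,z,p))
print("top boss",ray("top",(185+708/3.6,140+72/3.6),.058))
# bolt hover
print(togo([.50,.18,.24],3.14))
```

```text
boss 0.06 [ 0.64657967 -0.22060272  0.06      ]
boss 0.055 [ 0.64960412 -0.22077691  0.055     ]
postR 0.053 [ 0.47714024 -0.21030251  0.053     ]
postF 0.053 [ 0.5736433  -0.21616141  0.053     ]
capend 0.0515 [ 0.43348632 -0.20764937  0.0515    ]
ring 0.0515 [ 0.58508853 -0.21800019  0.0515    ]
boardend 0.008 [ 0.40312153 -0.20572385  0.008     ]
top boss [ 0.64954208 -0.21894258  0.058     ]
(array([ 3.32, 39.15, -2.01]), array([-0.  , -0.  , -3.41]))
```

Call:
step_arm(
  increments=[
    {"delta_pos": [-0.7,5.5,-2],"dr": [0,0,-3.4],"fingers": -1},
    {"delta_pos": [-1.2,11,-2],"dr": [0,0,-3.4],"fingers": -1},
    {"delta_pos": [-1.5,17,-2],"dr": [0,0,-3.4],"fingers": -1},
    {"delta_pos": [-1.5,23,-2],"dr": [0,0,-3.4],"fingers": -1},
    {"delta_pos": [-1.5,29,-2],"dr": [0,0,-3.4],"fingers": -1},
  ],
)

```text
time: 3.32
tool_pos: [0.5417, 0.0776, 0.24]
tool_rot: [-3.141, 0.001, 3.14]
contact_force: [1.4, -0.2, 0.6]
opening: 0.0917
grip_force: 0.0
```

Call:
step_arm(
  increments=[
    {"delta_pos": [-0.3,5.5,0],"dr": [0,0,0],"fingers": -1},
    {"delta_pos": [-0.3,10.5,0],"dr": [0,0,0],"fingers": -1},
    {"delta_pos": [-0.3,10.5,0],"dr": [0,0,0],"fingers": -1},
    {"delta_pos": [-0.3,10.5,0],"dr": [0,0,0],"fingers": -1},
    {"delta_pos": [-0.3,10.5,0],"dr": [0,0,0],"fingers": -1},
  ],
)

```text
time: 3.95
tool_pos: [0.545, 0.1795, 0.2399]
tool_rot: [-3.141, 0.0, 3.139]
contact_force: [0.1, 0.0, -0.8]
opening: 0.0917
grip_force: 0.0
```

Run:
```python
from h import *
import pickle
print(pose()[0],robot.observe()["tool_rot"],robot.observe()["qpos"])
p=viewer.camera_params("wrist"); im=viewer.read_camera("wrist")[:,:,::-1].copy()
pickle.dump(p,open("w2.pkl","wb")); cv2.imwrite("pics/w2.png",im)
u,v=proj("wrist",[.5475,.188,.104],p).astype(int); print(u,v)
x0,y0=max(u-70,0),max(v-55,0); print(x0,y0)
cv2.imwrite("pics/c2.png",cv2.resize(im[y0:y0+110,x0:x0+140],None,fx=5,fy=5,interpolation=cv2.INTER_CUBIC))
```

```text
[0.54504126 0.17949722 0.23993363] [-3.14120057e+00  4.23802504e-05  3.13879850e+00] [ 1.84841549e-01  4.09279322e-01  1.32177289e+00 -3.98208758e-04
  1.41057195e+00 -1.38309708e+00]
326 184
256 129
```

View pics/c2.png

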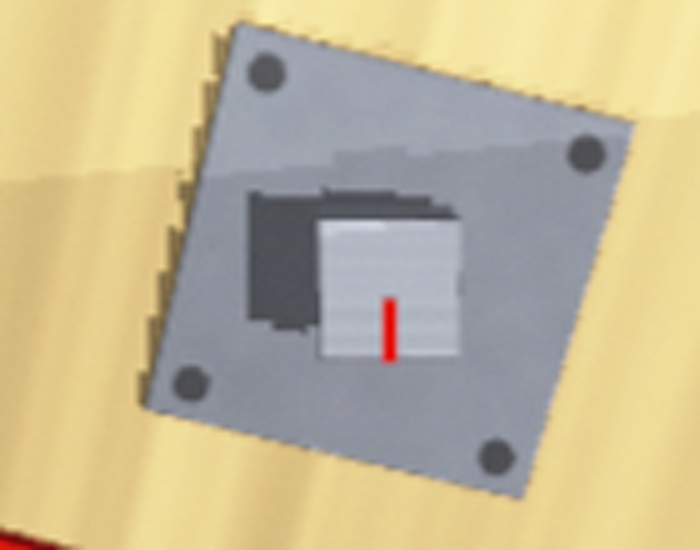

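The crop shows the bolt's top with corners at about (318,221), (461,221), (460,355) and (320,355), the red line pointing down the picture (+x world), and the plate clear around it.

Run:
```python
from h import *
import pickle
p=pickle.load(open("w2.pkl","rb"))
f=lambda c,z:ray("wrist",(256+(c[0]+.5)/5-.5,129+(c[1]+.5)/5-.5),z,p)
C=[f(c,.104) for c in [(318,221),(461,221),(460,355),(320,355)]]
print(np.round(C,4),np.mean(C,0))
a=C[1]-C[0];b=C[2]-C[3];c=C[3]-C[0];d=C[2]-C[1]
print([np.linalg.norm(k) for k in(a,b,c,d)],[np.arctan2(k[1],k[0]) for k in (a,b,c,d)])
P=[f(c,.086) for c in [(238,21),(635,122),(524,498),(143,406)]];print("plate",np.mean(P,0),np.linalg.norm(P[0]-P[2])/2**.5)
x=f((385,298),.104),f((390,361),.104);print(x[1]-x[0])
t=proj("wrist",[.5475,.188,.104],p)
print("to wrench",togo([.540,-.2139,.15],np.pi-.064))
```

```text
[[0.5357 0.1812 0.104 ]
 [0.5358 0.2093 0.104 ]
 [0.5631 0.2096 0.104 ]
 [0.563  0.1815 0.104 ]] [0.54942569 0.19540515 0.104     ]
[np.float64(0.028086288451188757), np.float64(0.02808773701617034), np.float64(0.027285676613725628), np.float64(0.02728191944289317)] [np.float64(1.5682359685095115), np.float64(1.5683705862025936), np.float64(0.013597253301977634), np.float64(0.013652572445602803)]
plate [0.54907696 0.19524629 0.086     ] 0.08394440822772621
[0.01299803 0.00112435 0.        ]
to wrench (array([  0.39, -39.34,   9.01]), array([-0.02,  0.01,  3.5 ]))
```

Call:
step_arm(
  increments=[
    {"delta_pos": [0.1,-5.5,0],"dr": [0,0,1],"fingers": -1},
    {"delta_pos": [0.3,-11.5,0],"dr": [0,0,2],"fingers": -1},
    {"delta_pos": [0.4,-17.5,0],"dr": [0,0,3.5],"fingers": -1},
    {"delta_pos": [0.4,-23.5,0],"dr": [0,0,3.5],"fingers": -1},
    {"delta_pos": [0.4,-29.5,0],"dr": [0,0,3.5],"fingers": -1},
  ],
)

```text
time: 4.62
tool_pos: [0.54, -0.1172, 0.2403]
tool_rot: [-3.141, 0.001, 3.078]
contact_force: [0.4, 0.6, 0.7]
opening: 0.0921
grip_force: 0.0
```

Call:
step_arm(
  increments=[
    {"delta_pos": [0.63,-5.5,2],"dr": [0,0,0],"fingers": -1},
    {"delta_pos": [0.63,-9.8,5],"dr": [0,0,0],"fingers": -1},
    {"delta_pos": [0.63,-9.8,9],"dr": [0,0,0],"fingers": -1},
    {"delta_pos": [0.63,-9.8,9],"dr": [0,0,0],"fingers": -1},
    {"delta_pos": [0.63,-9.8,9],"dr": [0,0,0],"fingers": -1},
  ],
)

```text
time: 5.25
tool_pos: [0.5288, -0.2121, 0.1515]
tool_rot: [-3.141, 0.002, 3.079]
contact_force: [0.4, 0.2, 0.2]
opening: 0.0918
grip_force: 0.0
```

Run:
```python
from h import *
print(pose()[0],robot.observe()["tool_rot"],togo([.540,-.2139,.0247],np.pi-.064))
```

```text
[ 0.52877033 -0.21211846  0.15152888] [-3.14061460e+00  1.91909892e-03  3.07925319e+00] (array([-1.11, -0.1 , 12.69]), array([-0.06,  0.11,  0.1 ]))
```

Call:
step_arm(
  increments=[
    {"delta_pos": [-1.1,-0.1,3],"dr": [0,0.1,0],"fingers": -1},
    {"delta_pos": [-1.1,-0.1,6],"dr": [0,0.1,0],"fingers": -1},
    {"delta_pos": [-1.1,-0.1,9],"dr": [0,0.1,0],"fingers": -1},
    {"delta_pos": [-1.1,-0.1,11.5],"dr": [0,0.1,0],"fingers": -1},
    {"delta_pos": [-1.1,-0.1,12.7],"dr": [0,0.1,0],"fingers": -1},
  ],
)

```text
time: 5.88
tool_pos: [0.54, -0.2132, 0.0236]
tool_rot: [-3.141, -0.0, 3.08]
contact_force: [0.4, 0.5, 0.2]
opening: 0.0918
grip_force: 0.0
```

Call:
step_arm(
  increments=[
    {"delta_pos": [0,0,0],"dr": [0,0,0],"fingers": 0},
    {"delta_pos": [0,0,0],"dr": [0,0,0],"fingers": 0.3},
    {"delta_pos": [0,0,0],"dr": [0,0,0],"fingers": 0.6},
    {"delta_pos": [0,0,0],"dr": [0,0,0],"fingers": 1},
    {"delta_pos": [0,0,0],"dr": [0,0,0],"fingers": 1},
  ],
  newtons=45,
)

```text
time: 6.5
tool_pos: [0.5392, -0.2134, 0.0232]
tool_rot: [-3.141, -0.001, 3.079]
contact_force: [-0.3, 0.2, -0.5]
opening: 0.0464
grip_force: 0.0
```

Call:
step_arm(
  increments=[
    {"delta_pos": [0,0,0],"dr": [0,0,0],"fingers": 1},
    {"delta_pos": [0,0,0],"dr": [0,0,0],"fingers": 1},
    {"delta_pos": [0,0,0],"dr": [0,0,0],"fingers": 1},
    {"delta_pos": [0,0,0],"dr": [0,0,0],"fingers": 1},
    {"delta_pos": [0,0,0],"dr": [0,0,0],"fingers": 1},
  ],
  newtons=45,
)

```text
time: 7.12
tool_pos: [0.5391, -0.2134, 0.0229]
tool_rot: [-3.141, -0.002, 3.079]
contact_force: [-0.5, -0.6, -0.5]
opening: 0.0213
grip_force: 45.0
```

Call:
step_arm(
  increments=[
    {"delta_pos": [0,0,-1],"dr": [0,0,0],"fingers": 1},
    {"delta_pos": [0,0,-4],"dr": [0,0,0],"fingers": 1},
    {"delta_pos": [0,0,-8],"dr": [0,0,0],"fingers": 1},
    {"delta_pos": [0,0,-12],"dr": [0,0,0],"fingers": 1},
    {"delta_pos": [0,0,-15],"dr": [0,0,0],"fingers": 1},
  ],
)

```text
time: 7.75
tool_pos: [0.5393, -0.2133, 0.175]
tool_rot: [-3.141, -0.001, 3.08]
contact_force: [0.9, 0.4, -3.8]
opening: 0.0209
grip_force: 45.0
```

Run:
```python
from h import *
import pickle
s=robot.observe();print(s)
p=viewer.camera_params("wrist"); im=viewer.read_camera("wrist")[:,:,::-1].copy()
pickle.dump((p,s),open("w3.pkl","wb")); 
t=viewer.read_camera("top")[:,:,::-1]; 
a=cv2.resize(im[60:320,200:440],None,fx=2,fy=2); b=cv2.resize(t[120:250,320:440],None,fx=4,fy=4,interpolation=cv2.INTER_CUBIC)
cv2.imwrite("pics/c3.png",np.hstack([a[:520,40:360],b[:520]])); cv2.imwrite("pics/w3.png",im); cv2.imwrite("pics/t3.png",t)
print(togo([.4395,.194,.2],np.pi))
```

```text
{'time': 7.75, 'qpos': array([-5.08229815e-01,  4.65968901e-01,  1.41240906e+00, -8.99262256e-04,
        1.26369750e+00, -2.01674633e+00]), 'qvel': array([-8.93605141e-04, -2.01708388e-01, -3.30424279e-01, -4.09316447e-04,
        5.50764538e-01, -1.80383710e-04]), 'joint_efforts': array([ 1.10874914e-01, -5.13787615e+01, -2.48886752e+01, -1.40015240e-02,
       -5.97323924e-01,  9.83080354e-04]), 'tool_pos': array([ 0.53933627, -0.21331123,  0.17500814]), 'tool_rot': array([-3.14102771e+00, -8.05355479e-04,  3.07958466e+00]), 'contact_force': array([ 0.8964068 ,  0.38637663, -3.775959  ]), 'torque': array([ 0.15067053, -0.05527819, -0.03007227]), 'grip_force': 44.99775588512421, 'opening': 0.020944577093157432}
(array([12.64, 40.1 , -2.51]), array([-0.19,  0.26, -3.55]))
```

View pics/c3.png

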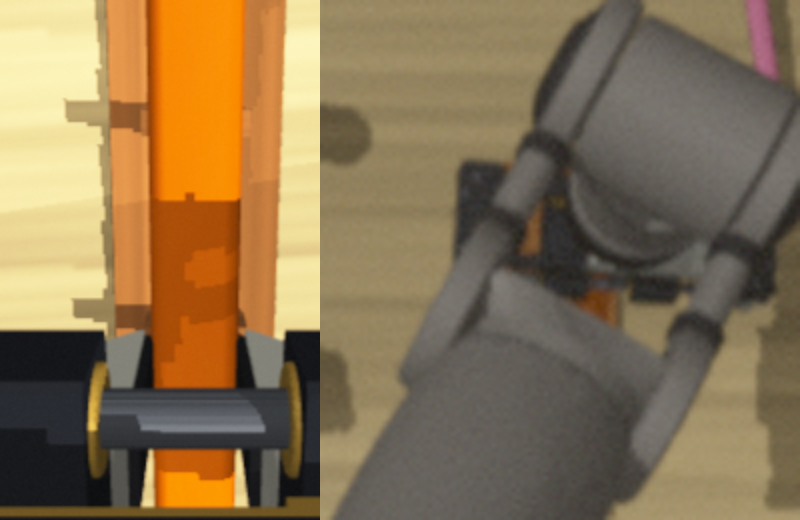

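The wrench is held, straight between the pads (left half: handle centred at about column 195). The top view (right half) is hidden by the arm. Next I measure the tail end in the wrist picture to get the axial offset.

Run:
```python
from h import *
import pickle
p,s=pickle.load(open("w3.pkl","rb")); im=cv2.imread("pics/w3.png")
print([(r,im[r,316].tolist()) for r in range(0,50,1)][:45])
hsv=cv2.cvtColor(im,cv2.COLOR_BGR2HSV); m=cv2.inRange(hsv,(8,190,100),(18,255,255)); m[150:]=0
for r in range(20,150,20):
    xs=np.nonzero(m[r])[0]
    if len(xs): print(r,xs.min(),xs.max(),ray("wrist",((xs.min()+xs.max())/2,r),.2036,p))
for v in (0,10,20,30): print(v,ray("wrist",(316,v),.2036,p))
```

```text
[(0, [146, 212, 234]), (1, [146, 211, 234]), (2, [144, 210, 233]), (3, [145, 209, 233]), (4, [145, 211, 232]), (5, [144, 210, 232]), (6, [145, 210, 233]), (7, [144, 210, 233]), (8, [145, 212, 234]), (9, [148, 215, 235]), (10, [150, 216, 237]), (11, [154, 221, 239]), (12, [156, 224, 241]), (13, [161, 228, 243]), (14, [163, 230, 244]), (15, [163, 229, 244]), (16, [135, 199, 225]), (17, [65, 97, 112]), (18, [24, 21, 21]), (19, [26, 24, 23]), (20, [27, 25, 25]), (21, [29, 27, 28]), (22, [32, 28, 28]), (23, [34, 30, 32]), (24, [31, 30, 29]), (25, [34, 30, 31]), (26, [32, 30, 29]), (27, [32, 30, 28]), (28, [30, 28, 27]), (29, [31, 29, 27]), (30, [33, 30, 30]), (31, [31, 29, 29]), (32, [32, 28, 27]), (33, [31, 29, 28]), (34, [28, 27, 25]), (35, [31, 26, 28]), (36, [28, 25, 25]), (37, [31, 29, 29]), (38, [27, 26, 25]), (39, [28, 24, 25]), (40, [24, 21, 22]), (41, [23, 19, 21]), (42, [22, 20, 22]), (43, [20, 39, 67]), (44, [12, 121, 237])]
60 293 342 [ 0.45024458 -0.20786869  0.2036    ]
80 293 342 [ 0.4583905  -0.20837151  0.2036    ]
100 294 341 [ 0.46677756 -0.20888921  0.2036    ]
120 294 341 [ 0.47541662 -0.20942246  0.2036    ]
140 294 341 [ 0.48431922 -0.20997199  0.2036    ]
0 [ 0.42711517 -0.20706258  0.2036    ]
10 [ 0.43082985 -0.20729619  0.2036    ]
20 [ 0.43459644 -0.20753306  0.2036    ]
30 [ 0.43841604 -0.20777326  0.2036    ]
```

Run:
```python
from h import *
print(togo([.4377,.195,.15],np.pi+.004))
```

```text
(array([12.85, 40.21,  2.49]), array([-0.19,  0.26, -3.78]))
```

Call:
step_arm(
  increments=[
    {"delta_pos": [1,3,-1],"dr": [0,0.1,-0.4],"fingers": 1},
    {"delta_pos": [2.2,7,-1.5],"dr": [0,0.1,-0.8],"fingers": 1},
    {"delta_pos": [3.6,11.5,-1.5],"dr": [0,0.1,-1.2],"fingers": 1},
    {"delta_pos": [5.1,16,-1.5],"dr": [0,0.1,-1.6],"fingers": 1},
    {"delta_pos": [6.6,20.5,-1.5],"dr": [0,0.1,-2],"fingers": 1},
  ],
)

```text
time: 8.48
tool_pos: [0.4847, -0.0031, 0.1864]
tool_rot: [3.141, -0.006, 3.114]
contact_force: [0.1, 0.4, -3.1]
opening: 0.0209
grip_force: 45.0
```

Call:
step_arm(
  increments=[
    {"delta_pos": [1.5,4.5,0],"dr": [0,0,-0.5],"fingers": 1},
    {"delta_pos": [3,9,0],"dr": [0,0,-1],"fingers": 1},
    {"delta_pos": [4.5,13.5,0],"dr": [0,0,-1.4],"fingers": 1},
    {"delta_pos": [5.7,17,0],"dr": [0,0,-1.8],"fingers": 1},
    {"delta_pos": [6.2,19,0],"dr": [0,0,-1.8],"fingers": 1},
  ],
)

```text
time: 9.1
tool_pos: [0.4275, 0.1884, 0.1867]
tool_rot: [-3.141, -0.006, -3.135]
contact_force: [-0.4, -0.1, -2.8]
opening: 0.0212
grip_force: 45.0
```

Run:
```python
from h import *
print(robot.observe()["tool_rot"],togo([.4377,.195,.127],np.pi+.004))
```

```text
[-3.14129542 -0.00645671 -3.13549995] (array([-1.06,  0.65,  5.97]), array([-0.02, -0.37,  0.12]))
```

Call:
step_arm(
  increments=[
    {"delta_pos": [-0.5,0.3,1],"dr": [0,-0.35,0.1],"fingers": 1},
    {"delta_pos": [-1.05,0.65,2],"dr": [0,-0.35,0.1],"fingers": 1},
    {"delta_pos": [-1.05,0.65,4],"dr": [0,-0.35,0.1],"fingers": 1},
    {"delta_pos": [-1.05,0.65,5],"dr": [0,-0.35,0.1],"fingers": 1},
    {"delta_pos": [-1.05,0.65,5],"dr": [0,-0.35,0.1],"fingers": 1},
  ],
)

```text
time: 9.72
tool_pos: [0.4394, 0.1928, 0.1371]
tool_rot: [-3.141, 0.0, -3.14]
contact_force: [-0.1, -0.1, -3.3]
opening: 0.0213
grip_force: 45.0
```

Run:
```python
from h import *
s=robot.observe();print(s["tool_rot"],togo([.4377,.195,.127],np.pi+.004),s["contact_force"],s["torque"])
im=viewer.read_camera("scene")[:,:,::-1]; p=viewer.camera_params("scene")
t=s["tool_pos"]
print(proj("scene",[.5497,.1953,.104]),proj("scene",[t[0]+.112,t[1],t[2]+.0206-.0335]))
u,v=proj("scene",[.55,.195,.11]).astype(int); x0,y0=u-45,v-45
cv2.imwrite("pics/c4.png",cv2.resize(im[y0:y0+75,x0:x0+95],None,fx=8,fy=8,interpolation=cv2.INTER_CUBIC)); print(x0,y0)
```

```text
[-3.14102779e+00  2.42333918e-04 -3.14010172e+00] (array([0.17, 0.22, 1.01]), array([-0.03,  0.01, -0.14])) [-0.07302099 -0.06374925 -3.32441308] [ 0.11080257 -0.02844911  0.05314309]
[399.88963258 201.05863647] [400.42686768 196.98950577]
355 154
```

View pics/c4.png

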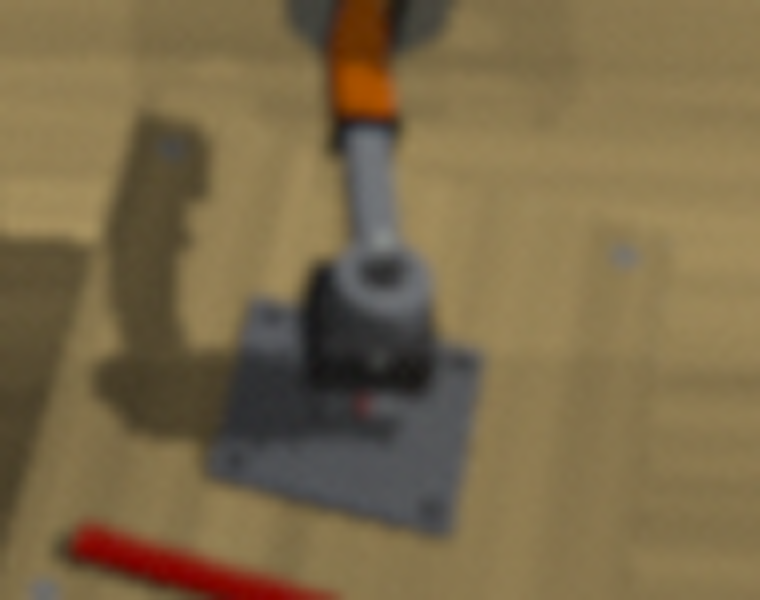

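The scene crop shows the dark socket (columns 308–432, front lower edge at row 390) hovering over the bolt, with the red line tip at (362,403) just peeking out. I'll compare with the predicted projections.

Run:
```python
from h import *
s=robot.observe();t=s["tool_pos"]; im=viewer.read_camera("scene")
mz=t[2]+.0206-.0335
c=lambda X:(proj("scene",X)-[355,154]+.5)*8-.5
print("red tip",c([.5635,.1955,.104]),c([.5637,.1955,.0995]))
for dx in (.108,.112,.116): print(dx,"front edge",c([t[0]+dx+.02,t[1],mz]),"L",c([t[0]+dx+.02,t[1]-.02,mz]),"R",c([t[0]+dx+.02,t[1]+.02,mz]),"boss",c([t[0]+dx,t[1],mz+.045]))
```

```text
red tip [366.53100153 411.86500602] [364.11212175 420.14187848]
0.108 front edge [372.24970914 384.54072553] L [312.71129196 381.42152686] R [431.8443678  387.66287066] boss [393.13648453 253.47344417]
0.112 front edge [373.26054686 393.99222371] L [313.57066743 390.86064388] R [433.00695397 397.12676921] boss [394.22559416 262.80910475]
0.116 front edge [374.27652685 403.49180286] L [314.43441257 400.3477561 ] R [434.17545718 406.63883467] boss [395.32037623 272.19338852]
```

Prediction and picture agree, giving a socket offset of about 0.111 m. Now lowering gently.

Call:
step_arm(
  increments=[
    {"delta_pos": [0.15,0.2,0.6],"dr": [0,0,-0.1],"fingers": 1},
    {"delta_pos": [0.15,0.2,1.2],"dr": [0,0,-0.1],"fingers": 1},
    {"delta_pos": [0.15,0.2,1.7],"dr": [0,0,-0.1],"fingers": 1},
    {"delta_pos": [0.15,0.2,2.1],"dr": [0,0,-0.1],"fingers": 1},
    {"delta_pos": [0.15,0.2,2.4],"dr": [0,0,-0.1],"fingers": 1},
  ],
)

```text
time: 10.45
tool_pos: [0.4383, 0.1955, 0.1139]
tool_rot: [3.142, 0.002, -3.137]
contact_force: [-0.2, 0.0, -2.7]
opening: 0.0208
grip_force: 45.0
```

Call:
step_arm(
  increments=[
    {"delta_pos": [0,0,0.1],"dr": [0,0,0],"fingers": 1},
    {"delta_pos": [0,0,0.2],"dr": [0,0,0],"fingers": 1},
    {"delta_pos": [0,0,0.3],"dr": [0,0,0],"fingers": 1},
    {"delta_pos": [0,0,0.4],"dr": [0,0,0],"fingers": 1},
    {"delta_pos": [0,0,0.4],"dr": [0,0,0],"fingers": 1},
  ],
)

```text
time: 11.08
tool_pos: [0.4383, 0.1955, 0.1102]
tool_rot: [3.142, 0.003, -3.137]
contact_force: [-0.5, -0.2, -3.9]
opening: 0.0212
grip_force: 45.0
```

Call:
step_arm(
  increments=[
    {"delta_pos": [0,0,0.2],"dr": [0,-0.1,0],"fingers": 1},
    {"delta_pos": [0,0,0.4],"dr": [0,-0.15,0],"fingers": 1},
    {"delta_pos": [0,0,0.55],"dr": [0,-0.15,0],"fingers": 1},
    {"delta_pos": [0,0,0.7],"dr": [0,-0.15,0],"fingers": 1},
    {"delta_pos": [0,0,0.8],"dr": [0,-0.15,0],"fingers": 1},
  ],
)

```text
time: 11.7
tool_pos: [0.4383, 0.1955, 0.1021]
tool_rot: [3.142, 0.005, -3.137]
contact_force: [0.5, -0.1, -3.3]
opening: 0.0211
grip_force: 45.0
```

Call:
step_arm(
  increments=[
    {"delta_pos": [0,0,0.1],"dr": [0,0,0],"fingers": 1},
    {"delta_pos": [0,0,0.15],"dr": [0,0,0],"fingers": 1},
    {"delta_pos": [0,0,0.2],"dr": [0,0,0],"fingers": 1},
    {"delta_pos": [0,0,0.2],"dr": [0,0,0],"fingers": 1},
    {"delta_pos": [0,0,0.2],"dr": [0,0,0],"fingers": 1},
  ],
)

```text
time: 12.32
tool_pos: [0.4381, 0.1955, 0.1002]
tool_rot: [3.142, 0.005, -3.137]
contact_force: [-2.5, -0.7, -2.7]
opening: 0.0211
grip_force: 45.0
```

Run:
```python
from h import *
s=robot.observe()
for k in("tool_pos","tool_rot","contact_force","torque"):print(k,s[k])
```

```text
tool_pos [0.43814979 0.19551818 0.10017932]
tool_rot [ 3.14153445  0.00492101 -3.13733167]
contact_force [-2.46000397 -0.67935258 -2.69699097]
torque [ 0.0883724   0.14771334 -0.0367422 ]
```

Call:
step_arm(
  increments=[
    {"delta_pos": [0,0,0],"dr": [0,0.15,0],"fingers": 1},
    {"delta_pos": [0,0,0],"dr": [0,0.28,0],"fingers": 1},
    {"delta_pos": [0,0,0.05],"dr": [0,0.28,0],"fingers": 1},
    {"delta_pos": [0,0,0.1],"dr": [0,0.28,0],"fingers": 1},
    {"delta_pos": [0,0,0.1],"dr": [0,0.28,0],"fingers": 1},
  ],
)

```text
time: 12.95
tool_pos: [0.4378, 0.1955, 0.0991]
tool_rot: [-3.142, -0.001, -3.137]
contact_force: [-4.2, -0.2, -1.2]
opening: 0.0212
grip_force: 45.0
```

Run:
```python
from h import *
s=robot.observe()
for k in("tool_pos","tool_rot","contact_force","torque"):print(k,s[k])
```

```text
tool_pos [0.4378452  0.19547334 0.09911092]
tool_rot [-3.14153478e+00 -5.91712311e-04 -3.13731112e+00]
contact_force [-4.22736397 -0.22167462 -1.18211367]
torque [ 0.06969843  0.69395141 -0.02037899]
```

Call:
step_arm(
  increments=[
    {"delta_pos": [0.06,0,0],"dr": [0,0,0],"fingers": 1},
    {"delta_pos": [0.1,0,0],"dr": [0,0,0],"fingers": 1},
    {"delta_pos": [0.1,0,0.05],"dr": [0,0,0],"fingers": 1},
    {"delta_pos": [0.1,0,0.1],"dr": [0,0,0],"fingers": 1},
    {"delta_pos": [0.1,0,0.1],"dr": [0,0,0],"fingers": 1},
  ],
)

```text
time: 13.58
tool_pos: [0.4375, 0.1956, 0.0983]
tool_rot: [3.141, 0.001, -3.137]
contact_force: [-2.2, -0.2, -0.5]
opening: 0.0214
grip_force: 45.0
```

Run:
```python
from h import *
s=robot.observe()
for k in("tool_pos","tool_rot","contact_force","torque"):print(k,s[k])
```

```text
tool_pos [0.43754531 0.19555224 0.0982656 ]
tool_rot [ 3.14138372e+00  8.35397206e-04 -3.13736784e+00]
contact_force [-2.16187621 -0.20920796 -0.49650876]
torque [ 0.1045357   0.21110678 -0.01262948]
```

Seated (light bearing force near the predicted depth). Now I turn clockwise on an arc about the bolt axis: tool shift = (-11.2(1-cos φ), 11.2 sin φ) cm.

Call:
step_arm(
  increments=[
    {"delta_pos": [-0.01,0.39,-0.05],"dr": [0,0,2],"fingers": 1},
    {"delta_pos": [-0.03,0.78,-0.05],"dr": [0,0,4],"fingers": 1},
    {"delta_pos": [-0.06,1.17,-0.05],"dr": [0,0,6],"fingers": 1},
    {"delta_pos": [-0.11,1.56,-0.05],"dr": [0,0,8],"fingers": 1},
    {"delta_pos": [-0.17,1.945,-0.05],"dr": [0,0,10],"fingers": 1},
  ],
)

```text
time: 14.2
tool_pos: [0.4381, 0.2147, 0.0985]
tool_rot: [-3.14, -0.001, 2.971]
contact_force: [-4.2, -1.8, 0.2]
opening: 0.0211
grip_force: 45.0
```

```bash
cat > t.py <<'E'
from h import *
s=robot.observe(); B=np.array([.5495,.1955]); r=s["tool_pos"][:2]-B; F=s["contact_force"]
for k in("tool_pos","tool_rot","contact_force","torque"):print(k,np.round(s[k],4))
print("Mz bolt",s["torque"][2]+r[0]*F[1]-r[1]*F[0],"radius",np.hypot(*r),"handle ang",np.arctan2(-r[1],-r[0]))
E
python3 t.py
```

```text
tool_pos [0.4381 0.2147 0.0985]
tool_rot [-3.1404e+00 -1.4000e-03  2.9707e+00]
contact_force [-4.2221 -1.8471  0.2471]
torque [-0.2955  0.5675  0.1584]
Mz bolt 0.4451990667390906 radius 0.11306460190383506 handle ang -0.17047181091320712
```

Call:
step_arm(
  increments=[
    {"delta_pos": [0.04,0.395,0],"dr": [0,0,2],"fingers": 1},
    {"delta_pos": [0.07,0.79,0],"dr": [0,0,4],"fingers": 1},
    {"delta_pos": [0.04,1.185,0],"dr": [0,0,6],"fingers": 1},
    {"delta_pos": [-0.01,1.58,0],"dr": [0,0,8],"fingers": 1},
    {"delta_pos": [-0.07,1.97,0],"dr": [0,0,10],"fingers": 1},
  ],
)

```text
time: 14.82
tool_pos: [0.4429, 0.2337, 0.0985]
tool_rot: [-3.14, 0.0, 2.796]
contact_force: [-2.7, -3.7, -0.7]
opening: 0.0211
grip_force: 45.1
```

```bash
python3 t.py
```

```text
tool_pos [0.4429 0.2337 0.0985]
tool_rot [-3.1402e+00  4.0000e-04  2.7965e+00]
contact_force [-2.7017 -3.7221 -0.6933]
torque [-0.6331  0.2343  0.2084]
Mz bolt 0.7083636891933974 radius 0.11322846322766277 handle ang -0.3439429537763006
```

Call:
step_arm(
  increments=[
    {"delta_pos": [0.02,0.395,0],"dr": [0,0,2],"fingers": 1},
    {"delta_pos": [0.01,0.79,0],"dr": [0,0,4],"fingers": 1},
    {"delta_pos": [-0.03,1.185,0],"dr": [0,0,6],"fingers": 1},
    {"delta_pos": [-0.06,1.38,0],"dr": [0,0,7],"fingers": 1},
    {"delta_pos": [-0.08,1.58,0],"dr": [0,0,8],"fingers": 1},
  ],
)

```text
time: 15.45
tool_pos: [0.449, 0.2481, 0.0985]
tool_rot: [-3.14, 0.001, 2.657]
contact_force: [-1.5, -4.2, -1.0]
opening: 0.0211
grip_force: 45.1
```

```bash
python3 t.py
```

```text
tool_pos [0.449  0.2481 0.0985]
tool_rot [-3.1403e+00  6.0000e-04  2.6573e+00]
contact_force [-1.4923 -4.2186 -1.0286]
torque [-0.9786  0.1602  0.2921]
Mz bolt 0.7944464716454376 radius 0.11341034691799971 handle ang -0.4824931238455038
```

Call:
step_arm(
  increments=[
    {"delta_pos": [0,0.395,0],"dr": [0,0,2],"fingers": 1},
    {"delta_pos": [-0.02,0.79,0],"dr": [0,0,4],"fingers": 1},
    {"delta_pos": [-0.05,1.185,0],"dr": [0,0,6],"fingers": 1},
    {"delta_pos": [-0.07,1.38,0],"dr": [0,0,7],"fingers": 1},
    {"delta_pos": [-0.1,1.58,0],"dr": [0,0,8],"fingers": 1},
  ],
)

```text
time: 16.08
tool_pos: [0.4569, 0.2614, 0.0983]
tool_rot: [-3.139, 0.0, 2.518]
contact_force: [-1.3, -5.8, -2.2]
opening: 0.0212
grip_force: 45.2
```

```bash
python3 t.py
```

```text
tool_pos [0.4569 0.2614 0.0983]
tool_rot [-3.1394e+00  5.0000e-04  2.5179e+00]
contact_force [-1.3292 -5.7815 -2.1918]
torque [-1.112   0.2845  0.4278]
Mz bolt 1.0504225654332753 radius 0.11360263406928765 handle ang -0.6185469069546764
```

Call:
step_arm(
  increments=[
    {"delta_pos": [0,0.2,0],"dr": [0,0,1],"fingers": 1},
    {"delta_pos": [-0.01,0.395,0],"dr": [0,0,2],"fingers": 1},
    {"delta_pos": [-0.02,0.595,0],"dr": [0,0,3],"fingers": 1},
    {"delta_pos": [-0.03,0.79,0],"dr": [0,0,4],"fingers": 1},
    {"delta_pos": [-0.04,0.99,0],"dr": [0,0,5],"fingers": 1},
  ],
)

```text
time: 16.7
tool_pos: [0.4628, 0.269, 0.0982]
tool_rot: [-3.139, 0.0, 2.431]
contact_force: [-2.6, -5.8, -1.9]
opening: 0.0211
grip_force: 45.3
```

```bash
python3 t.py
```

```text
tool_pos [0.4628 0.269  0.0982]
tool_rot [-3.1388e+00  4.0000e-04  2.4308e+00]
contact_force [-2.6489 -5.7984 -1.9412]
torque [-1.2264  0.4267  0.4281]
Mz bolt 1.1257599091740476 radius 0.11370581479219913 handle ang -0.7031187216300238
```

Call:
step_arm(
  increments=[
    {"delta_pos": [0,0.2,0],"dr": [0,0,1],"fingers": 1},
    {"delta_pos": [-0.01,0.395,0],"dr": [0,0,2],"fingers": 1},
    {"delta_pos": [-0.02,0.595,0],"dr": [0,0,3],"fingers": 1},
    {"delta_pos": [-0.03,0.79,0],"dr": [0,0,4],"fingers": 1},
    {"delta_pos": [-0.03,0.79,0],"dr": [0,0,4],"fingers": 1},
  ],
)

```text
time: 17.32
tool_pos: [0.468, 0.2749, 0.0982]
tool_rot: [-3.139, 0.0, 2.361]
contact_force: [-3.6, -6.0, -1.9]
opening: 0.0212
grip_force: 45.3
```

```bash
python3 t.py
```

```text
tool_pos [0.468  0.2749 0.0982]
tool_rot [-3.1386e+00  3.0000e-04  2.3614e+00]
contact_force [-3.5629 -5.9998 -1.9381]
torque [-1.0754  0.5017  0.5015]
Mz bolt 1.2733671290781552 radius 0.11377664088903157 handle ang -0.7721909772711052
```

```bash
cat > sc.py <<'E'
from h import *
import sys
im=viewer.read_camera("scene")[:,:,::-1]; cv2.imwrite(f"pics/s{sys.argv[1]}.png",im[170:230,370:430])
E
python3 sc.py a; python3 t.py
```

```text
tool_pos [0.468  0.2749 0.0982]
tool_rot [-3.1386e+00  3.0000e-04  2.3615e+00]
contact_force [-3.6801 -5.8449 -1.7992]
torque [-1.1373  0.4699  0.428 ]
Mz bolt 1.1965554301862753 radius 0.11377749730667669 handle ang -0.7719773003983721
```

Call:
step_arm(
  increments=[
    {"delta_pos": [0,0.2,0],"dr": [0,0,1],"fingers": 1},
    {"delta_pos": [-0.01,0.395,0],"dr": [0,0,2],"fingers": 1},
    {"delta_pos": [-0.02,0.595,0],"dr": [0,0,3],"fingers": 1},
    {"delta_pos": [-0.03,0.79,0],"dr": [0,0,4],"fingers": 1},
    {"delta_pos": [-0.03,0.79,0],"dr": [0,0,4],"fingers": 1},
  ],
)

```text
time: 18.0
tool_pos: [0.4736, 0.2804, 0.0981]
tool_rot: [-3.138, 0.0, 2.292]
contact_force: [-5.0, -5.5, -1.1]
opening: 0.0213
grip_force: 45.4
```

```bash
python3 t.py; python3 sc.py b
python3 - <<'E'
import cv2,numpy as np
a,b=[cv2.resize(cv2.imread(f"pics/s{k}.png"),None,fx=6,fy=6,interpolation=cv2.INTER_CUBIC) for k in "ab"]
cv2.imwrite("pics/ab.png",np.hstack([a,b]))
E
```

```text
tool_pos [0.4736 0.2804 0.0981]
tool_rot [-3.1384e+00  2.0000e-04  2.2916e+00]
contact_force [-4.9857 -5.4507 -1.0729]
torque [-1.1266  0.5655  0.5296]
Mz bolt 1.366575322842983 radius 0.11387138198396646 handle ang -0.8410159581200862
```

View pics/ab.png

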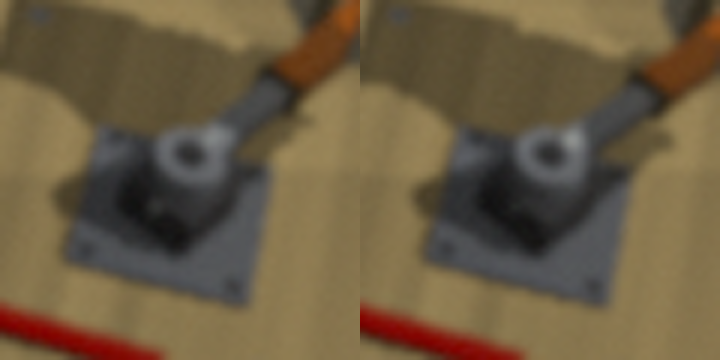

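The pair (before/after) shows the socket's front corner almost unmoved, (178,252) against (175,252), while the handle turned. That suggests the handle is yielding. I'll fit the right lower edge numerically.

```bash
cat > fit.py <<'E'
from h import *
import sys
from scipy.ndimage import map_coordinates,gaussian_filter
p=viewer.camera_params("scene"); C=np.array([.5505,.1955])
def fit(k):
    g=gaussian_filter(cv2.cvtColor(cv2.imread(f"pics/s{k}.png"),cv2.COLOR_BGR2GRAY).astype(float),.5); best=[]
    for psi in np.arange(-1.2,-.2,.02):
      for du in np.arange(-2.5,1.6,.25):
       for dv in np.arange(-1,1.6,.25):
        R2=np.array([[np.cos(psi),-np.sin(psi)],[np.sin(psi),np.cos(psi)]])
        # right-front side: local y=+20 side, x from -20..20
        def L(o): return np.array([proj("scene",[*(C+R2@[x,.02+o]),.0875],p) for x in (-.012,.016)])
        def val(o):
            l=L(o)+[du-370,dv-170]; q=l[0]+np.linspace(0,1,12)[:,None]*(l[1]-l[0]); return map_coordinates(g,[q[:,1],q[:,0]],order=1).mean()
        best.append((val(.003)-val(-.003),psi,du,dv))
    best.sort(reverse=True); b=np.array(best[:40]); return b[0],np.average(b[:,1],weights=b[:,0])
for k in sys.argv[1:]: print(k,fit(k))
E
time python3 fit.py a b
```

```text
a (array([32.73731711, -0.8       , -0.75      , -0.25      ]), np.float64(-0.8074919695956979))
b (array([33.08893938, -0.82      , -0.75      , -0.25      ]), np.float64(-0.8344976091531376))
real	0m1.462s
user	0m1.987s
sys	0m0.041s
```

Call:
step_arm(
  increments=[
    {"delta_pos": [0.02,0.2,0],"dr": [0,0,1],"fingers": 1},
    {"delta_pos": [0.02,0.395,0],"dr": [0,0,2],"fingers": 1},
    {"delta_pos": [0.01,0.595,0],"dr": [0,0,3],"fingers": 1},
    {"delta_pos": [0,0.79,0],"dr": [0,0,4],"fingers": 1},
    {"delta_pos": [0,0.79,0],"dr": [0,0,4],"fingers": 1},
  ],
)

```text
time: 18.68
tool_pos: [0.4795, 0.2854, 0.0981]
tool_rot: [-3.138, 0.001, 2.222]
contact_force: [-3.7, -6.1, -0.9]
opening: 0.0213
grip_force: 45.4
```

```bash
python3 t.py; python3 sc.py c; python3 fit.py a b c
```

```text
tool_pos [0.4795 0.2854 0.0981]
tool_rot [-3.1382e+00  5.0000e-04  2.2219e+00]
contact_force [-3.6941 -6.1115 -0.8778]
torque [-1.0959  0.5219  0.4836]
Mz bolt 1.2437971132169148 radius 0.11398848503628475 handle ang -0.9093087840188864
a (array([32.73731711, -0.8       , -0.75      , -0.25      ]), np.float64(-0.8074919695956979))
b (array([33.08893938, -0.82      , -0.75      , -0.25      ]), np.float64(-0.8344976091531376))
c (array([32.59101875, -0.86      , -0.25      , -0.5       ]), np.float64(-0.8390020316140868))
```

Call:
step_arm(
  increments=[
    {"delta_pos": [0,0.2,0],"dr": [0,0,1],"fingers": 1},
    {"delta_pos": [0,0.395,0],"dr": [0,0,2],"fingers": 1},
    {"delta_pos": [-0.01,0.595,0],"dr": [0,0,3],"fingers": 1},
    {"delta_pos": [-0.02,0.69,0],"dr": [0,0,3.5],"fingers": 1},
    {"delta_pos": [-0.02,0.69,0],"dr": [0,0,3.5],"fingers": 1},
  ],
)

```text
time: 19.35
tool_pos: [0.4849, 0.2895, 0.098]
tool_rot: [-3.138, 0.001, 2.161]
contact_force: [-4.7, -5.9, -1.9]
opening: 0.0215
grip_force: 45.5
```

```bash
sed -i 's/np.arange(-2.5,1.6,.25)/[-.6]/;s/np.arange(-1,1.6,.25)/[-.3]/;s/-1.2,-.2,.02/-1.2,-.2,.01/;s/b=np.array(best\[:40\])/b=np.array(best[:7])/' fit.py; python3 t.py; python3 sc.py d; python3 fit.py a b c d
```

```text
tool_pos [0.4849 0.2895 0.098 ]
tool_rot [-3.1379e+00  5.0000e-04  2.1610e+00]
contact_force [-4.6724 -5.9338 -1.8523]
torque [-1.0305  0.6478  0.5892]
Mz bolt 1.4115854035831037 radius 0.11403959770352606 handle ang -0.9686904183086856
a (array([32.7604822, -0.8      , -0.6      , -0.3      ]), np.float64(-0.8099840821744172))
b (array([33.10080739, -0.83      , -0.6       , -0.3       ]), np.float64(-0.8300011247585942))
c (array([32.6081081, -0.84     , -0.6      , -0.3      ]), np.float64(-0.8300100708751619))
d (array([31.46789205, -0.91      , -0.6       , -0.3       ]), np.float64(-0.9099854147728487))
```

Call:
step_arm(
  increments=[
    {"delta_pos": [0,0.2,0],"dr": [0,0,1],"fingers": 1},
    {"delta_pos": [0,0.395,0],"dr": [0,0,2],"fingers": 1},
    {"delta_pos": [-0.01,0.595,0],"dr": [0,0,3],"fingers": 1},
    {"delta_pos": [-0.02,0.69,0],"dr": [0,0,3.5],"fingers": 1},
    {"delta_pos": [-0.02,0.69,0],"dr": [0,0,3.5],"fingers": 1},
  ],
)

```text
time: 20.02
tool_pos: [0.4906, 0.2932, 0.098]
tool_rot: [-3.138, 0.001, 2.1]
contact_force: [-5.4, -4.8, -1.0]
opening: 0.0215
grip_force: 45.5
```

```bash
python3 t.py; python3 sc.py e; python3 fit.py e;python3 t.py|grep Mz
python3 - <<'E'
from h import *
I=[cv2.resize(cv2.imread(f"pics/s{k}.png")[10:50,10:50],None,fx=6.5,fy=6.5,interpolation=cv2.INTER_CUBIC) for k in "ace"]
t=robot.observe()["tool_pos"]
C=np.array([.5505,.1955])
for img,hy in ((I[0],-.78),(I[1],-.92),(I[2],-1.04)):
    R2=np.array([[np.cos(hy),-np.sin(hy)],[np.sin(hy),np.cos(hy)]])
    q=np.array([proj("scene",[*(C+R2@np.array(c)),.0875]) for c in [(.02,-.02),(.02,.02),(-.02,.02)]])+[-.6,-.3]
    q=((q-[380,180]+.5)*6.5-.5).astype(int)
    for x in q: cv2.circle(img,tuple(int(v) for v in x),3,(0,255,0),1)
cv2.imwrite("pics/ace.png",np.hstack(I))
E
```

```text
tool_pos [0.4906 0.2932 0.098 ]
tool_rot [-3.1377e+00  5.0000e-04  2.0999e+00]
contact_force [-5.3572 -4.8359 -0.9594]
torque [-0.9575  0.8212  0.5956]
Mz bolt 1.4039887960974107 radius 0.11410370365749614 handle ang -1.028434178785667
e (array([28.87415898, -1.02      , -0.6       , -0.3       ]), np.float64(-1.0200119611422407))
Mz bolt 1.4279501813795483 radius 0.1141235492827972 handle ang -1.0287273554092635
```

View pics/ace.png

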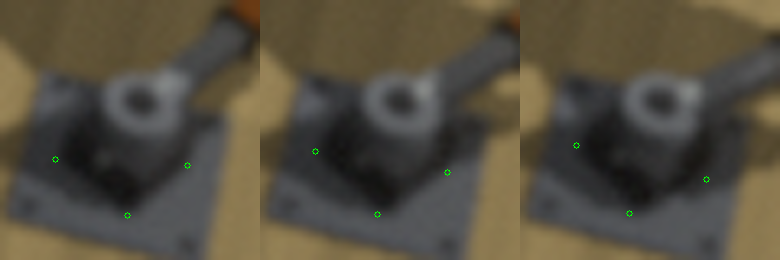

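Torque has plateaued at about 1.4 N m over the last 0.25 rad, and the head lags the handle in the pictures (third panel: corner near (637,205) against (629,213) predicted if straight). Easing off and reading the torque will measure the kink directly.

Call:
step_arm(
  increments=[
    {"delta_pos": [0,-0.2,0],"dr": [0,0,-1],"fingers": 1},
    {"delta_pos": [0,-0.4,0],"dr": [0,0,-2],"fingers": 1},
    {"delta_pos": [-0.02,-0.6,0],"dr": [0,0,-3],"fingers": 1},
    {"delta_pos": [-0.02,-0.6,0],"dr": [0,0,-3],"fingers": 1},
    {"delta_pos": [-0.02,-0.6,0],"dr": [0,0,-3],"fingers": 1},
  ],
)

```text
time: 20.7
tool_pos: [0.4856, 0.29, 0.0981]
tool_rot: [-3.138, 0.001, 2.152]
contact_force: [-4.8, -4.8, -0.4]
opening: 0.0214
grip_force: 45.5
```

```bash
python3 t.py
```

```text
tool_pos [0.4856 0.29   0.0981]
tool_rot [-3.1380e+00  5.0000e-04  2.1523e+00]
contact_force [-4.7825 -4.8412 -0.4491]
torque [-1.0331  0.7126  0.5777]
Mz bolt 1.3386911491346019 radius 0.11403886496250061 handle ang -0.9764326355587187
```

Call:
step_arm(
  increments=[
    {"delta_pos": [0,-0.2,0],"dr": [0,0,-1],"fingers": 1},
    {"delta_pos": [0,-0.4,0],"dr": [0,0,-2],"fingers": 1},
    {"delta_pos": [-0.02,-0.6,0],"dr": [0,0,-3],"fingers": 1},
    {"delta_pos": [-0.02,-0.6,0],"dr": [0,0,-3],"fingers": 1},
    {"delta_pos": [-0.02,-0.6,0],"dr": [0,0,-3],"fingers": 1},
  ],
)

```text
time: 21.32
tool_pos: [0.4809, 0.2865, 0.0981]
tool_rot: [-3.138, 0.001, 2.205]
contact_force: [-3.8, -4.8, -1.3]
opening: 0.0212
grip_force: 45.5
```

```bash
python3 t.py;python3 sc.py f
```

```text
tool_pos [0.4809 0.2865 0.0981]
tool_rot [-3.1383e+00  5.0000e-04  2.2047e+00]
contact_force [-3.8154 -4.7957 -1.3107]
torque [-1.0311  0.5889  0.603 ]
Mz bolt 1.2791786423454867 radius 0.11396587405896706 handle ang -0.9248008142505812
```

Call:
step_arm(
  increments=[
    {"delta_pos": [0,-0.2,0],"dr": [0,0,-1],"fingers": 1},
    {"delta_pos": [0,-0.4,0],"dr": [0,0,-2],"fingers": 1},
    {"delta_pos": [-0.02,-0.6,0],"dr": [0,0,-3],"fingers": 1},
    {"delta_pos": [-0.02,-0.6,0],"dr": [0,0,-3],"fingers": 1},
    {"delta_pos": [-0.02,-0.6,0],"dr": [0,0,-3],"fingers": 1},
  ],
)

```text
time: 22.0
tool_pos: [0.4763, 0.2828, 0.0982]
tool_rot: [-3.139, 0.001, 2.257]
contact_force: [-2.9, -5.1, -0.9]
opening: 0.0213
grip_force: 45.4
```

```bash
python3 t.py
```

```text
tool_pos [0.4763 0.2828 0.0982]
tool_rot [-3.1386e+00  5.0000e-04  2.2569e+00]
contact_force [-2.9333 -5.1115 -0.9364]
torque [-1.0507  0.5016  0.5879]
Mz bolt 1.2178839177091252 radius 0.11390047601754467 handle ang -0.8733664544838429
```

Call:
step_arm(
  increments=[
    {"delta_pos": [0,-0.2,0],"dr": [0,0,-1],"fingers": 1},
    {"delta_pos": [0,-0.4,0],"dr": [0,0,-2],"fingers": 1},
    {"delta_pos": [-0.02,-0.6,0],"dr": [0,0,-3],"fingers": 1},
    {"delta_pos": [-0.02,-0.6,0],"dr": [0,0,-3],"fingers": 1},
    {"delta_pos": [-0.02,-0.6,0],"dr": [0,0,-3],"fingers": 1},
  ],
)

```text
time: 22.62
tool_pos: [0.4727, 0.2794, 0.0985]
tool_rot: [-3.141, 0.001, 2.308]
contact_force: [-1.1, -4.6, -3.5]
opening: 0.0212
grip_force: 45.2
```

```bash
python3 t.py
```

```text
tool_pos [0.4727 0.2794 0.0985]
tool_rot [-3.1409e+00  6.0000e-04  2.3080e+00]
contact_force [-1.1434 -4.5699 -3.5298]
torque [-1.0295  0.194   0.3927]
Mz bolt 0.8396860085861488 radius 0.1137739021312049 handle ang -0.829521487352293
```

Torque fell at about 1.2 N m/rad over 0.17 rad and then dropped steeply, so the handle had clicked (kink about 0.17, far from the end stop). Unloading to zero torque.

Call:
step_arm(
  increments=[
    {"delta_pos": [0,-0.2,0],"dr": [0,0,-1],"fingers": 1},
    {"delta_pos": [0,-0.4,0],"dr": [0,0,-2],"fingers": 1},
    {"delta_pos": [-0.02,-0.6,0],"dr": [0,0,-3],"fingers": 1},
    {"delta_pos": [-0.03,-0.8,0],"dr": [0,0,-4],"fingers": 1},
    {"delta_pos": [-0.03,-0.8,0],"dr": [0,0,-4],"fingers": 1},
  ],
)

```text
time: 23.25
tool_pos: [0.4674, 0.2745, 0.099]
tool_rot: [3.14, 0.001, 2.378]
contact_force: [3.5, -1.8, -3.9]
opening: 0.0207
grip_force: 45.0
```

```bash
python3 t.py
```

```text
tool_pos [0.4674 0.2745 0.099 ]
tool_rot [3.140e+00 6.000e-04 2.378e+00]
contact_force [ 3.5024 -1.8061 -3.8704]
torque [-0.3399 -0.6889  0.1255]
Mz bolt -0.0030934098670705734 radius 0.11391484635668069 handle ang -0.766542817499325
```

Call:
step_arm(
  increments=[
    {"delta_pos": [-0.05,-0.2,0],"dr": [0,0,-1],"fingers": 1},
    {"delta_pos": [-0.1,-0.4,0],"dr": [0,0,-2],"fingers": 1},
    {"delta_pos": [-0.15,-0.5,0],"dr": [0,0,-2.5],"fingers": 1},
    {"delta_pos": [-0.15,-0.5,0],"dr": [0,0,-2.5],"fingers": 1},
    {"delta_pos": [-0.15,-0.5,0],"dr": [0,0,-2.5],"fingers": 1},
  ],
)

```text
time: 23.88
tool_pos: [0.4646, 0.2698, 0.0987]
tool_rot: [3.141, 0.0, 2.421]
contact_force: [0.0, 0.3, -1.2]
opening: 0.0212
grip_force: 45.0
```

```bash
python3 t.py
```

```text
tool_pos [0.4646 0.2698 0.0987]
tool_rot [3.1412 0.     2.4213]
contact_force [ 0.0195  0.3482 -1.1816]
torque [ 0.1104 -0.2663  0.1256]
Mz bolt 0.09460430904145735 radius 0.11279848468590713 handle ang -0.7189942714430879
```

Free of load; lifting straight up.

Call:
step_arm(
  increments=[
    {"delta_pos": [0,0,-0.3],"dr": [0,0,0],"fingers": 1},
    {"delta_pos": [0,0,-0.6],"dr": [0,0,0],"fingers": 1},
    {"delta_pos": [0,0,-1],"dr": [0,0,0],"fingers": 1},
    {"delta_pos": [0,0,-1.4],"dr": [0,0,0],"fingers": 1},
    {"delta_pos": [0,0,-1.8],"dr": [0,0,0],"fingers": 1},
  ],
)

```text
time: 24.5
tool_pos: [0.4645, 0.2696, 0.1169]
tool_rot: [-3.141, 0.0, 2.421]
contact_force: [-0.2, 0.3, -3.1]
opening: 0.021
grip_force: 45.0
```

Call:
step_arm(
  increments=[
    {"delta_pos": [0,0,-1],"dr": [0,0,0],"fingers": 1},
    {"delta_pos": [0,0,-2.5],"dr": [0,0,0],"fingers": 1},
    {"delta_pos": [0,0,-4.5],"dr": [0,0,0],"fingers": 1},
    {"delta_pos": [0,0,-6.5],"dr": [0,0,0],"fingers": 1},
    {"delta_pos": [0,0,-8],"dr": [0,0,0],"fingers": 1},
  ],
)

```text
time: 25.12
tool_pos: [0.4649, 0.2698, 0.1985]
tool_rot: [3.14, 0.001, 2.421]
contact_force: [-0.5, -1.0, -3.8]
opening: 0.021
grip_force: 45.0
```

Run:
```python
from h import *
s=robot.observe();print(s["tool_pos"],s["tool_rot"],s["contact_force"],s["qpos"]);print(togo([.5391,-.2134,.2],3.079))
p=viewer.camera_params("wrist");im=viewer.read_camera("wrist")[:,:,::-1]
m=cv2.inRange(cv2.cvtColor(im,cv2.COLOR_BGR2HSV),(8,190,100),(18,255,255)); m[150:]=0
for r in range(60,150,20):
    xs=np.nonzero(m[r])[0]; print(r,xs.min(),xs.max())
print([r for r in range(0,60) if im[r,316].max()<60][:1])
```

```text
[0.46492078 0.26978958 0.19852207] [3.13977114e+00 9.66391083e-04 2.42141694e+00] [-0.47367135 -1.02832569 -3.75144603] [ 3.83214068e-01  3.68010649e-01  1.50050070e+00 -4.39724411e-05
  1.27101974e+00 -4.67394484e-01]
(array([-37.44, -31.43,  -0.17]), array([  0.08,   0.09, -37.68]))
60 294 341
80 294 341
100 294 340
120 295 340
140 295 340
[18]
```

Call:
step_arm(
  increments=[
    {"delta_pos": [-3,-2.5,0],"dr": [0,0,-3],"fingers": 1},
    {"delta_pos": [-6.7,-5.6,0],"dr": [0,0,-7],"fingers": 1},
    {"delta_pos": [-10.7,-9,0],"dr": [0,0,-11],"fingers": 1},
    {"delta_pos": [-14.7,-12.3,0],"dr": [0,0,-15],"fingers": 1},
    {"delta_pos": [-18.7,-15.7,0],"dr": [0,0,-19],"fingers": 1},
  ],
)

```text
time: 25.8
tool_pos: [0.5016, 0.0267, 0.1967]
tool_rot: [3.141, 0.0, 2.756]
contact_force: [-0.4, 0.4, -4.0]
opening: 0.021
grip_force: 45.0
```

Run:
```python
from h import *
print(pose()[0],togo([.5391,-.2134,.2],3.079))
```

```text
[0.50160617 0.02674182 0.19673806] (array([-12.51, -20.84,  -0.33]), array([ 1.000e-02,  2.000e-02, -1.853e+01]))
```

Call:
step_arm(
  increments=[
    {"delta_pos": [-2.4,-4,-0.1],"dr": [0,0,-3.6],"fingers": 1},
    {"delta_pos": [-5,-8.3,-0.3],"dr": [0,0,-7.5],"fingers": 1},
    {"delta_pos": [-7.6,-12.6,-0.3],"dr": [0,0,-11.5],"fingers": 1},
    {"delta_pos": [-10.2,-17,-0.3],"dr": [0,0,-15.5],"fingers": 1},
    {"delta_pos": [-12.2,-20.3,-0.3],"dr": [0,0,-18.3],"fingers": 1},
  ],
)

```text
time: 26.42
tool_pos: [0.5374, -0.2079, 0.1994]
tool_rot: [-3.142, -0.0, 3.073]
contact_force: [0.6, 0.2, -3.0]
opening: 0.021
grip_force: 45.0
```

Call:
step_arm(
  increments=[
    {"delta_pos": [0,0,0],"dr": [0,0,0],"fingers": 1},
    {"delta_pos": [0,0,0],"dr": [0,0,0],"fingers": 1},
    {"delta_pos": [0,0,0],"dr": [0,0,0],"fingers": 1},
    {"delta_pos": [0,0,0],"dr": [0,0,0],"fingers": 1},
    {"delta_pos": [0,0,0],"dr": [0,0,0],"fingers": 1},
  ],
)

```text
time: 27.05
tool_pos: [0.5378, -0.2052, 0.1999]
tool_rot: [3.142, 0.001, 3.073]
contact_force: [0.6, 1.3, -3.0]
opening: 0.0214
grip_force: 45.0
```

Run:
```python
from h import *
print(pose()[0],robot.observe()["tool_rot"],togo([.5391,-.2134,.06],3.0795))
```

```text
[ 0.53776207 -0.20515425  0.19986256] [3.14152195e+00 5.51347603e-04 3.07330149e+00] (array([-0.18, -0.81, 13.99]), array([ 0.  ,  0.03, -0.36]))
```

Call:
step_arm(
  increments=[
    {"delta_pos": [-0.1,-0.4,3],"dr": [0,0,-0.35],"fingers": 1},
    {"delta_pos": [-0.18,-0.8,7],"dr": [0,0,-0.35],"fingers": 1},
    {"delta_pos": [-0.18,-0.8,11],"dr": [0,0,-0.35],"fingers": 1},
    {"delta_pos": [-0.18,-0.8,13.5],"dr": [0,0,-0.35],"fingers": 1},
    {"delta_pos": [-0.18,-0.8,13.5],"dr": [0,0,-0.35],"fingers": 1},
  ],
)

```text
time: 27.68
tool_pos: [0.5377, -0.2129, 0.0629]
tool_rot: [3.139, -0.004, 3.079]
contact_force: [-0.5, 0.6, -3.8]
opening: 0.0212
grip_force: 45.0
```

Run:
```python
from h import *
print(pose()[0],robot.observe()["tool_rot"],togo([.5391,-.2134,.0229],3.0795))
```

```text
[ 0.53770697 -0.21291995  0.06286961] [ 3.13947842 -0.00374493  3.07883083] (array([-0.16, -0.05,  4.  ]), array([ 0.12, -0.21, -0.04]))
```

Call:
step_arm(
  increments=[
    {"delta_pos": [-0.13,-0.05,1],"dr": [0.1,-0.15,0],"fingers": 1},
    {"delta_pos": [-0.13,-0.05,2],"dr": [0.1,-0.15,0],"fingers": 1},
    {"delta_pos": [-0.13,-0.05,3],"dr": [0.1,-0.15,0],"fingers": 1},
    {"delta_pos": [-0.13,-0.05,3.6],"dr": [0.1,-0.15,0],"fingers": 1},
    {"delta_pos": [-0.13,-0.05,3.8],"dr": [0.1,-0.15,0],"fingers": 1},
  ],
)

```text
time: 28.3
tool_pos: [0.5401, -0.2143, 0.0262]
tool_rot: [-3.14, 0.002, 3.079]
contact_force: [0.7, 1.0, -3.7]
opening: 0.0212
grip_force: 45.0
```

Call:
step_arm(
  increments=[
    {"delta_pos": [0,0,0.1],"dr": [0,0,0],"fingers": 1},
    {"delta_pos": [0,0,0.1],"dr": [0,0,0],"fingers": 1},
    {"delta_pos": [0,0,0.1],"dr": [0,0,0],"fingers": 1},
    {"delta_pos": [0,0,0.1],"dr": [0,0,0],"fingers": 1},
    {"delta_pos": [0,0,0.1],"dr": [0,0,0],"fingers": 1},
  ],
)

```text
time: 28.92
tool_pos: [0.5403, -0.2144, 0.0258]
tool_rot: [-3.14, 0.003, 3.079]
contact_force: [0.4, -0.5, -4.2]
opening: 0.0215
grip_force: 45.0
```

```bash
python3 t.py; python3 -c "
from h import *;print(togo([.5391,-.2134,.0229],3.0795))"
```

```text
tool_pos [ 0.5403 -0.2144  0.0258]
tool_rot [-3.1399e+00  3.1000e-03  3.0785e+00]
contact_force [ 0.4273 -0.519  -4.1938]
torque [ 0.1002 -0.0239 -0.0179]
Mz bolt 0.16201248610868127 radius 0.41003614735226224 handle ang 1.5483170000859487
(array([0.13, 0.1 , 0.29]), array([-0.1 ,  0.18, -0.05]))
```

Call:
step_arm(
  increments=[
    {"delta_pos": [0.1,0.08,0],"dr": [-0.1,0.15,0],"fingers": 1},
    {"delta_pos": [0.1,0.08,0.1],"dr": [-0.1,0.15,0],"fingers": 1},
    {"delta_pos": [0.1,0.08,0.2],"dr": [-0.1,0.15,0],"fingers": 1},
    {"delta_pos": [0.1,0.08,0.3],"dr": [-0.1,0.15,0],"fingers": 1},
    {"delta_pos": [0.1,0.08,0.3],"dr": [-0.1,0.15,0],"fingers": 1},
  ],
)

```text
time: 29.55
tool_pos: [0.5392, -0.2136, 0.0229]
tool_rot: [3.142, 0.0, 3.079]
contact_force: [-1.3, 0.5, -0.8]
opening: 0.0213
grip_force: 45.0
```

```bash
python3 t.py
```

```text
tool_pos [ 0.5392 -0.2136  0.0229]
tool_rot [3.1416e+00 3.0000e-04 3.0787e+00]
contact_force [-1.3086  0.4778 -0.7973]
torque [0.1151 0.2257 0.0399]
Mz bolt -0.5003399935313576 radius 0.40919496479417045 handle ang 1.5456873745103754
```

The weight is on the rest. Releasing gently and retreating.

Call:
step_arm(
  increments=[
    {"delta_pos": [0,0,0],"dr": [0,0,0],"fingers": 0.5},
    {"delta_pos": [0,0,0],"dr": [0,0,0],"fingers": 0.3},
    {"delta_pos": [0,0,0],"dr": [0,0,0],"fingers": 0},
    {"delta_pos": [0,0,0],"dr": [0,0,0],"fingers": -0.5},
    {"delta_pos": [0,0,0],"dr": [0,0,0],"fingers": -0.8},
  ],
  newtons=10,
)

```text
time: 30.18
tool_pos: [0.5394, -0.2136, 0.0227]
tool_rot: [3.141, 0.0, 3.079]
contact_force: [1.0, -0.9, 0.5]
opening: 0.0574
grip_force: 0.0
```

Call:
step_arm(
  increments=[
    {"delta_pos": [0,0,-1],"dr": [0,0,0],"fingers": -0.9},
    {"delta_pos": [0,0,-4],"dr": [0,0,0],"fingers": -0.9},
    {"delta_pos": [0,0,-8],"dr": [0,0,0],"fingers": -0.9},
    {"delta_pos": [0,0,-13],"dr": [0,0,0],"fingers": -0.9},
    {"delta_pos": [0,0,-18],"dr": [0,0,0],"fingers": -0.9},
  ],
)

```text
time: 30.8
tool_pos: [0.5391, -0.2135, 0.205]
tool_rot: [-3.141, 0.001, 3.079]
contact_force: [0.2, -0.2, -0.8]
opening: 0.0869
grip_force: 0.0
```

Call:
step_arm(
  increments=[
    {"delta_pos": [3,0,-2],"dr": [0,0,0],"fingers": -0.9},
    {"delta_pos": [3,0,-2],"dr": [0,0,0],"fingers": -0.9},
    {"delta_pos": [3,0,-2],"dr": [0,0,0],"fingers": -0.9},
    {"delta_pos": [3,0,-2],"dr": [0,0,0],"fingers": -0.9},
    {"delta_pos": [3,0,-2],"dr": [0,0,0],"fingers": -0.9},
  ],
)

```text
time: 31.42
tool_pos: [0.5094, -0.2115, 0.2217]
tool_rot: [3.141, -0.001, 3.079]
contact_force: [0.1, 0.4, -0.0]
opening: 0.0873
grip_force: 0.0
```

Run:
```python
from h import *
p=viewer.camera_params("wrist");im=viewer.read_camera("wrist")[:,:,::-1];s=viewer.read_camera("scene")[:,:,::-1]
cv2.imwrite("pics/end.png",np.hstack([im[:,160:480],cv2.resize(s[150:280,220:450],(480,271),interpolation=cv2.INTER_CUBIC)[[*range(271)]+[270]*129]]))
m=cv2.inRange(cv2.cvtColor(im,cv2.COLOR_BGR2HSV),(8,190,120),(18,255,255))
ys,xs=np.nonzero(m);P=np.array([ray("wrist",(x,y),.0515,p) for x,y in zip(xs,ys)])
u=np.linalg.svd(P-P.mean(0),full_matrices=False)[2][0]; u*=np.sign(u[0]);t=(P-P.mean(0))@u
print(P.mean(0),np.arctan2(u[1],u[0]),P.mean(0)+u*t.max(),P.mean(0)+u*t.min())
```

```text
[ 0.5085531  -0.21206754  0.0515    ] -0.06186428056025032 [ 0.58086193 -0.21654659  0.0515    ] [ 0.44331775 -0.20802665  0.0515    ]
```

View pics/end.png

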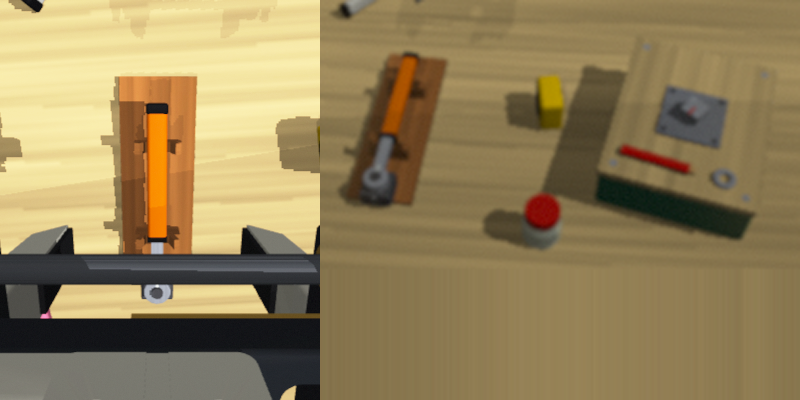

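The wrench lies in its rest as found (boss at (157,292), and the handle pose is within 1 mm of the start). The bolt has turned to about 45°, and the jar, tape, pencil and washer are undisturbed. Handing in.

```bash
python3 -c "
from cell import robot
print(robot.hand_in())"
```

```text
the job is handed in; nothing more can be done
None
```

I tightened the bolt until the wrench clicked (kink about 0.17 rad by torque), lifted the wrench straight off, laid it back in its rest within 1 mm of where it was, and handed the job in at about 31 s; the judge gave no verdict.

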